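# Run the specimen polisher from its control box

## Task

Run the specimen polisher from the grey control box on the bench with your fingertips: first push down the raised end of the rocker switch until it has tipped fully over, then push the square key fully in so that it stays down, and last press the large round button fully down and finish while still holding it down. Leave the small round key unpressed, and do not shift or pick up anything else on the bench.

Things in the scene. Friction and masses are not known exactly. Their poses are not given: they have to be found in the camera images.
- console: fixed grey control box, 190 x 190 x 40 mm, flat top at height 40 mm; origin at the centre of its underside, z up. Four aluminium switch plates (64 x 60 x 6 mm, centres 85 mm apart in a 2 x 2 square) lie on its top, parallel to its sides; which switch has which corner varies. All caps are black and are told apart by shape and size
- rocker_raised (a point): point on the upper face of the rocker switch near its raised end (a black paddle, 57 mm along the box's x, 31 mm wide, shallow V seen from the side, between two low cheeks). The point moves with the paddle, 20 mm from the hinge along the box's +x at the start, and starts about 61 mm above the bench. The raised end is the one on the box's +x side; pushed fully over it goes down about 8 mm at this point. Stays where it is left
- rocker (a joint): angle of the rocker, rad: near 0 at the start (raised end up), 0.4 fully over (raised end down); its hinge friction is 0.04 N m, so 2 to 4 N at the end moves it
- square_top (a point): centre of the top face of the square key (30 x 30 mm black cap), 58 mm above the bench when out, 50 mm when fully in; moves with the key
- square_key (a joint): travel of the square key, m: near 0 out, 0.008 fully in; friction 2.5 N, no spring, it stays where it is left
- large_top (a point): centre of the slightly domed top of the large round button (46 mm across), 64 mm above the bench when out, 56 mm when fully down; moves with the button
- large_button (a joint): travel of the large button, m: 0 out, 0.008 fully down; a spring returns it, 2 N at the start of travel and 6 N fully down
- small_top (a point): centre of the top of the small round key (20 mm across), 58 mm above the bench when out; to be left unpressed
- small_key (a joint): travel of the small round key, m: near 0 out, 0.008 fully in; friction 2.5 N, no spring
- large_module: fixed plate that carries the large button; origin at the centre of its underside, on the box's top
- puck_resin: loose bystander: pale resin disc, 30 mm across, 19 mm high, beside the box; origin at its underside
- loupe: loose bystander: black loupe, 39 mm across, 24 mm high, beside the box; origin at its underside
- paste_tin: loose bystander: round tin, 60 mm across, 24 mm high, beyond the box; origin at its underside
- tweezers: loose bystander: steel tweezers, 132 mm long along their y, 9 mm high, beyond the box; origin at the underside
- specimen_case: loose bystander: wooden case, 99 x 150 x 38 mm, on the left; origin at its underside

How it is judged:
By the outcome, as a careful person would: the job done as asked, in the order asked, and still so for the second after the job is handed in, while the arm keeps its last pose, push and grip.
It also fails if it takes over 35 s, if anything falls off the work surface, if the arm or the gripper's body presses on something with over 40 N, if the wrist force passes 120 N, or if a joint passes its speed limit or range.

## Robot

A 7-joint arm with a two-finger parallel gripper is mounted at the origin on a cart in front of the work surface, level with it; the furniture and walls round the work are solid. World frame = base frame: x ahead of the robot, y to its left, z up, the work surface at z = 0. Lengths are in mm, angles in rad, forces in N, time in s.
With the tool pointing down it reaches from about 400 to 875 mm from the base axis. Payload 4.4 kg.
Tool frame: the origin (TCP) lies midway between the tips of the shut fingers; the grasp point (between the pads) lies 19 mm behind it (ctrl.pinch_z is the distance from the TCP to the grasp point, in mm); z points along the fingers, y is the line along which they close (so a half turn about z gives the same grasp; the last joint's range is limited). The gripper opens to 85 mm and grips with 20 to 120 N. Pads are 22 mm wide; open, the fingers measure 114 mm over their backs; the gripper's body (76 mm by 85 mm) begins 54 mm behind the grasp point. The pads swing forward as they close: fully open they stand 13 mm farther back than shut.
Start: joints at [1.174, 0.628, 0.038, 1.517, -0.027, 0.996, -0.02], TCP at [211.148, -614.764, 231.313] pointing down, gripper open.
Joint ranges: [-3.06, 3.06], [-0.37, 2.12], [-1.25, 1.32], [0.18, 2.47], [-1.1, 4.24], [0.23, 1.98], [-2.94, 2.94]. Speed limits (rad/s): [2.57, 2.57, 3.14, 3.14, 3.14, 3.14, 3.14].

## Interface

Orientations are given as [roll, pitch, yaw] about the fixed x, y, z axes, in that order (R = Rz(yaw) Ry(pitch) Rx(roll)).
In Python, from cell import read_state, cams, order, ctrl gives the robot as it stands.
- The arm moves only by the tool move_arm, never from a script. Its argument "targets" is text: rows parted by semicolons, each of 7 numbers parted by spaces: the gripper's target within -1 to 1 (fully open at 1, half-way at 0, shut at -1), then the shift along the tool's x, y, z in cm, then the turn, a rotation vector about the tool's x, y, z in degrees. A call has 1 to 5 rows; each row shifts and turns the commanded pose from where the row before left it, along the tool's axes as they then stand; what a row does not reach is not made up. A row lasts 1/12 s, in which the tool goes at most 41.7 mm and 7.16 degrees, less where a joint would pass 70% of its speed; a pose out of reach is approached as far as the arm can. A call with a gripper value outside its range is refused whole. The fingers move at their own pace and stop on an object; the grip force is fixed at half the most. Time passes only in rows, so rows that do not move let the fingers close. It gives the time, the measured TCP pose, the force, the opening and the grip force at its end, in the units of the state.
- read_state(): the state, without advancing time (a new reading comes with each control period).
- cams.get_image(name): name is "side" or "top" or "wrist"; returns a dict with "color" (480x640x3 uint8, red, green, blue), "fovy" (degrees; the focal length in pixels is half the picture's height over the tangent of half this angle, whatever the lens; pixels are square), "cx", "cy" (the principal point, pixels), "rvec" (rotation vector, rad) and "tvec" (3), from world to camera coordinates, as OpenCV has them. Camera axes: x right, y down, z forward; pixel columns grow to the right and rows downward; lengths in mm; the calibration is good to about 2 mm. The wrist camera is an equidistant fisheye: a pixel r from the principal point sees the ray r / f radians off the axis. A picture is of the moment at which its call begins. There is no depth.
- order.finish_job(): hands the job in; it is judged then, once.
The state is a dict: "clock": time; "qpos": joint angles; "qd": joint speeds; "tau": joint torques, N m; "eef_pos": TCP position; "tool_rot": TCP orientation; "force": force on the tool from outside, world axes, zero at the start; "torque": the same for the moment, N m; "width": finger opening in mm; "gripper_force": force on a finger pad.
Only numpy, scipy, OpenCV 4.12 (cv2) and the standard library are available. Lean on these libraries where they do the work, as an engineer would, in place of code of your own. Each camera call takes 0.05 s, during which the arm holds its last target. There are 200 camera calls.

## Working session

There is one attempt and no reset: what is moved stays moved. The work goes in short steps, Python scripts to look and compute and a tool call to move; the robot and the scene stay as the last step left them, time stands still between calls to the robot, and variables do not carry over. Pictures are saved under pics/ and viewed, at most 10 in all, crops included, and the job is handed in when it is done.

Besides the shell and the picture viewer there is one more tool, called after "Call:" by a JSON object that holds its "name" and its "arguments", one argument or row to a line. move_arm: Moves the arm, as the interface text tells. Its arguments: {"type":"object","properties":{"targets":{"type":"string"}},"required":["targets"]}

```bash
mkdir -p pics; cat > h.py <<'E'
import numpy as np, cv2
from cell import read_state, cams, order, ctrl
def snap(n,f):
    d=cams.get_image(n); cv2.imwrite(f'pics/{f}.png',d['color'][:,:,::-1]); 
    import pickle; pickle.dump(d,open(f'pics/{f}.pkl','wb')); return d
def ray(d,u,v):
    f=240/np.tan(np.radians(d['fovy'])/2); R=cv2.Rodrigues(np.array(d['rvec'],float))[0]; t=np.array(d['tvec'],float).ravel()
    return -R.T@t, R.T@np.array([(u-d['cx'])/f,(v-d['cy'])/f,1])
def at(d,u,v,z):
    c,r=ray(d,u,v); return c+r*(z-c[2])/r[2]
def proj(d,P):
    f=240/np.tan(np.radians(d['fovy'])/2); K=np.array([[f,0,d['cx']],[0,f,d['cy']],[0,0,1]])
    return cv2.projectPoints(np.array(P,float).reshape(-1,3),np.array(d['rvec'],float),np.array(d['tvec'],float),K,None)[0].reshape(-1,2)
E
python3 - <<'E'
from h import *
for n in('top','side'):
    d=snap(n,n+'0'); print(n,d['fovy'],ray(d,320,240))
s=read_state(); print(s)
E
```

```text
top 48.633956397921004 (array([ 482.55411092,   62.12334129, 1351.39755894]), array([ 0.08370566,  0.03582985, -0.9958739 ]))
side 46.4595066298803 (array([1007.39466179, -789.02548741,  926.08457053]), array([-0.31042442,  0.68190003, -0.6623255 ]))
{'clock': 0.1, 'qpos': array([ 1.17421165,  0.62924877,  0.03842869,  1.51826924, -0.02700531,
        0.99630841, -0.02000848]), 'qd': array([-0.00011782, -0.00193728,  0.00053735, -0.00204468, -0.00073364,
        0.00113114, -0.00113529]), 'tau': array([ 3.00515523e-03, -5.64536047e+01,  1.23052619e+00, -1.93972600e+01,
        1.13150803e-02,  5.41997695e-03,  1.65688937e-05]), 'eef_pos': array([ 210.9665565 , -614.21536934,  230.48350727]), 'tool_rot': array([-3.13987616e+00,  3.29480358e-06,  3.30786283e-01]), 'force': array([-0.0081702 ,  0.48640912,  0.2285295 ]), 'torque': array([ 0.05267592,  0.03213591, -0.02915305]), 'gripper_force': 0.0, 'width': 85.57935845286805}
```

View pics/top0.png

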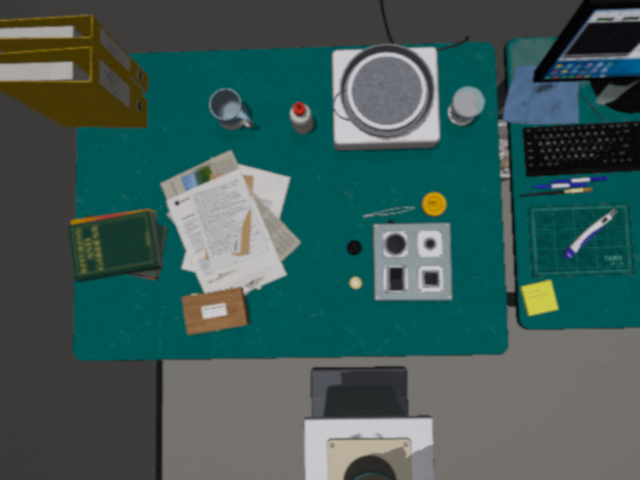

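View pics/side0.png

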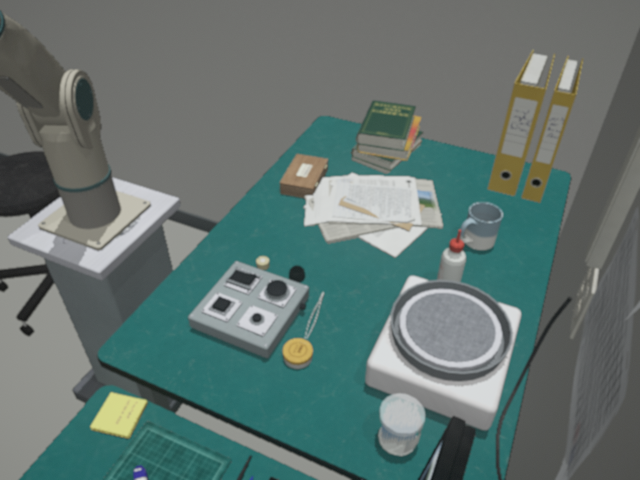

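The top view shows the box at about (412,262). The large button is upper left of it at (396,244), the small key at (430,243), and the two others are below. I'll enlarge it.

```bash
python3 - <<'E'
from h import *
a=cv2.imread('pics/top0.png')[215:310,360:465]; b=cv2.imread('pics/side0.png')[255:360,185:315]
a=cv2.resize(a,(400,400*95//105),interpolation=cv2.INTER_CUBIC);b=cv2.resize(b,(400,400*105//130),interpolation=cv2.INTER_CUBIC)
o=np.zeros((400,800,3),np.uint8);o[:a.shape[0],:400]=a;o[:b.shape[0],400:]=b;cv2.imwrite('pics/z.png',o)
import pickle;d=pickle.load(open('pics/top0.pkl','rb'))
for n,p,z in [('L',(396,244),64),('S',(430,243),58),('bl',(396,278),56),('br',(430,279),58),('c1',(373.5,224),40),('c2',(450,223),40),('c3',(452,299.5),40),('c4',(374.5,300),40)]: print(n,at(d,*p,z).round(1))
E
```

```text
L [577.1 -75.5  64. ]
S [ 578.2 -158.4   58. ]
bl [495.  -73.9  56. ]
br [ 491.  -155.4   58. ]
c1 [629.7 -24.   40. ]
c2 [ 627.9 -212.2   40. ]
c3 [ 440.2 -210.    40. ]
c4 [442.4 -21.5  40. ]
```

View pics/z.png

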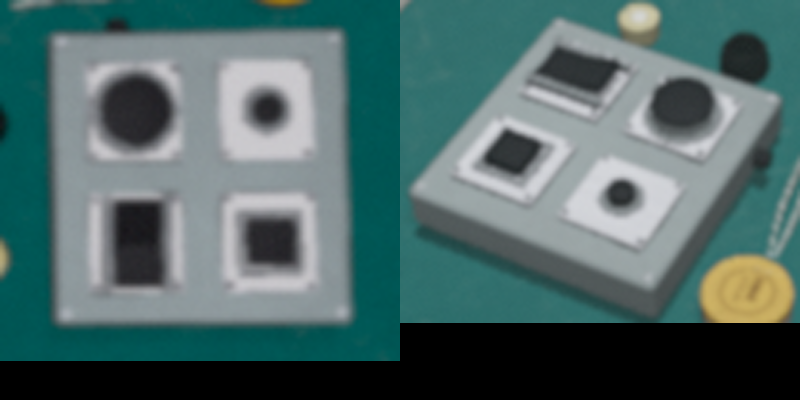

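The box is centred at about (535,-117) and nearly square to the world axes. The lower-left switch is the rocker at about (495,-74), lower right is the square key, and upper left is the large button. I'll go above the box to see which rocker end is up.

Call:
{"name": "move_arm", "arguments": {
  "targets": "-1 2.7 -2.5 0.1 0 0 0;-1 2.7 -2.5 0.1 0 0 0;-1 2.7 -2.5 0.1 0 0 0;-1 2.7 -2.5 0.1 0 0 0;-1 2.7 -2.5 0.1 0 0 0"
}}

```text
clock: 0.52
eef_pos: [298.6, -450.9, 225.9]
tool_rot: [-3.141, 0.0, 0.33]
force: [0.8, 0.3, 0.6]
width: 25.5
gripper_force: 0.0
```

Call:
{"name": "move_arm", "arguments": {
  "targets": "-1 2.7 -2.5 0.1 0 0 0;-1 2.7 -2.5 0.1 0 0 0;-1 2.7 -2.5 0.1 0 0 0;-1 2.7 -2.5 0.1 0 0 0;-1 2.7 -2.5 0.1 0 0 0"
}}

```text
clock: 0.93
eef_pos: [385.6, -288.9, 221.1]
tool_rot: [-3.141, 0.0, 0.331]
force: [1.4, -0.1, -0.4]
width: -0.4
gripper_force: 0.0
```

Call:
{"name": "move_arm", "arguments": {
  "targets": "-1 2.7 -2.5 0.1 0 0 0;-1 2.7 -2.5 0.1 0 0 0;-1 2.7 -2.5 0.1 0 0 0;-1 0 0 0 0 0 0;-1 0 0 0 0 0 0"
}}

```text
clock: 1.35
eef_pos: [438.5, -190.9, 218.1]
tool_rot: [-3.141, -0.0, 0.337]
force: [-0.7, 0.2, 0.5]
width: 0.1
gripper_force: 0.0
```

```bash
python3 - <<'E'
from h import *
s=read_state();print(s['eef_pos'],s['tool_rot'],s['width'],s['qpos'],s['force'])
d=snap('wrist','w0');print(d['fovy'],ray(d,320,240)); e=snap('side','s1')
a=cv2.resize(d['color'][:,:,::-1],(480,360));b=cv2.resize(e['color'][200:360,150:330,::-1],(320,284),interpolation=cv2.INTER_CUBIC)
cv2.imwrite('pics/w0b.png',cv2.hconcat([a,cv2.copyMakeBorder(b,0,76,0,0,cv2.BORDER_CONSTANT)]))
E
```

```text
[ 438.54019535 -190.85388436  218.08188847] [-3.14069520e+00 -1.22347166e-04  3.36600817e-01] 0.1356467870405346 [ 0.34862484  0.40442264  0.00513174  1.99740108 -0.00413556  0.74025481
 -0.87779843] [-0.73871309  0.20423671  0.50775091]
65.70646984690485 (array([ 513.77924099, -164.53698406,  360.11710113]), array([-0.29280532, -0.10451611, -0.95045169]))
```

View pics/w0b.png

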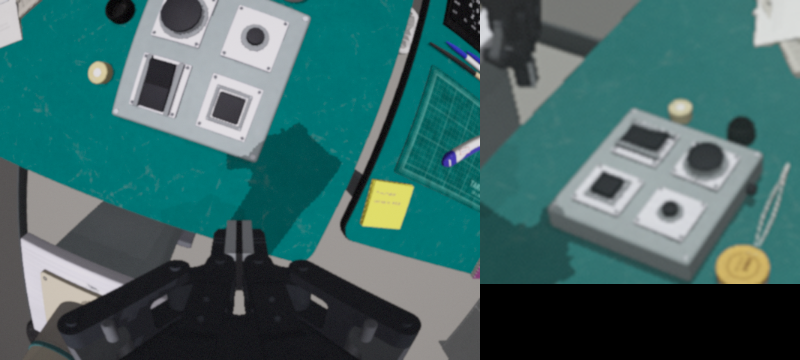

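The wrist view shows the rocker at (158,83), square key (228,108), large button (182,15) and small key (255,35). The box is clear of the arm. I'll enlarge the rocker.

```bash
cat >> h.py <<'E'
def wat(d,u,v,z):
    f=240/np.tan(np.radians(d['fovy'])/2);K=np.array([[f,0,d['cx']],[0,f,d['cy']],[0,0,1]])
    p=cv2.fisheye.undistortPoints(np.array([[[u,v]]],float),K,np.zeros(4)).ravel()
    R=cv2.Rodrigues(np.array(d['rvec'],float))[0];c=-R.T@np.array(d['tvec'],float).ravel();r=R.T@np.array([*p,1]);return c+r*(z-c[2])/r[2]
E
python3 - <<'E'
from h import *
a=cv2.imread('pics/w0.png')[0:220,140:420]
cv2.imwrite('pics/w0z.png',cv2.resize(a,(700,550),interpolation=cv2.INTER_CUBIC))
E
```

```text
(no output)
```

View pics/w0z.png

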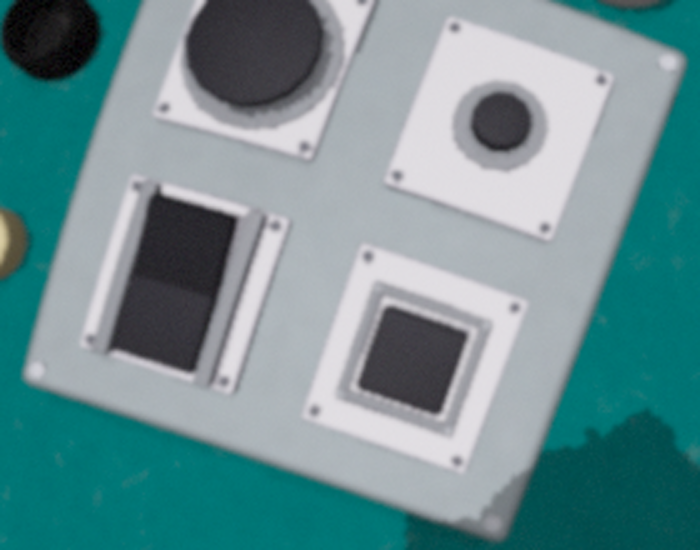

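```bash
python3 - <<'E'
from h import *
import pickle
d=pickle.load(open('pics/w0.pkl','rb'));g=d['color'].mean(2)
w=lambda x,y,z:wat(d,x/2.5+140,y/2.5,z).round(1)
b=lambda x,y:g[int(y/2.5)-3:int(y/2.5)+4,int(x/2.5+140)-3:int(x/2.5+140)+4].mean().round(1)
print('bright up,low,square,small,large',b(187,240),b(160,325),b(412,360),b(500,120),b(255,45))
print('fold',w(163,287,53));
for z in(53,64): print(z,'up',w(197,206,z),'low',w(153,359,z))
print('sq',w(413,360,58),'small',w(501,121,58),'large',w(254,40,64))
print('plates: rocker',w(187,285,46),'sq',w(415,357,46),'small',w(500,128,46))
print('corners',w(35,372,40),w(495,530,40),w(672,60,40))
E
```

```text
bright up,low,square,small,large 42.0 55.5 64.0 64.0 60.8
fold [491.4 -71.3  53. ]
53 up [520.8 -74.2  53. ] low [466.9 -75.1  53. ]
64 up [520.6 -77.4  64. ] low [468.6 -78.3  64. ]
sq [ 493.6 -159.6   58. ] small [ 577.1 -160.2   58. ] large [578.4 -76.8  64. ]
plates: rocker [493.9 -77.4  46. ] sq [ 493.9 -159.7   46. ] small [ 577.2 -160.5   46. ]
corners [447.8 -27.8  40. ] [ 445.1 -206.2   40. ] [ 624.7 -207.3   40. ]
```

The far half is darker (tilted) and the parallax fits it being the higher end, so the box's +x is world +x. The targets are rocker (516,-76), square key (493,-160) and large button (578,-76).

Call:
{"name": "move_arm", "arguments": {
  "targets": "-1 0 0 0 0 0 6.4;-1 0 0 0 0 0 6.4;-1 0 0 0 0 0 6.4;-1 2.6 -3.1 0 0 0 0;-1 2.6 -3.1 0 0 0 0"
}}

```text
clock: 1.87
eef_pos: [488.7, -135.3, 218.5]
tool_rot: [3.139, 0.001, -0.015]
force: [0.5, 0.5, -0.5]
width: 0.0
gripper_force: 0.0
```

Call:
{"name": "move_arm", "arguments": {
  "targets": "-1 1.3 -2.7 2 0 0 0;-1 1.25 -2.6 2 0 0 0;-1 0 0 3.5 0 0 0;-1 0 0 3 0 0 0;-1 0 0 2 0 0 0"
}}

```text
clock: 2.28
eef_pos: [514.0, -80.0, 90.8]
tool_rot: [3.141, 0.003, -0.006]
force: [-0.4, -0.5, -0.1]
width: 0.1
gripper_force: 0.0
```

Call:
{"name": "move_arm", "arguments": {
  "targets": "-1 0 0 0.8 0 0 0;-1 0 0 0 0 0 0;-1 0 0 0 0 0 0"
}}

```text
clock: 2.53
eef_pos: [515.7, -80.1, 85.7]
tool_rot: [3.141, -0.0, -0.007]
force: [-0.3, 0.0, -0.4]
width: -0.0
gripper_force: 0.0
```

```bash
python3 - <<'E'
from h import *
d=snap('wrist','w1');e=snap('side','s2')
a=cv2.resize(d['color'][200:480,180:460,::-1],(400,400));b=cv2.resize(e['color'][200:340,170:310,::-1],(400,400),interpolation=cv2.INTER_CUBIC)
cv2.imwrite('pics/w1b.png',cv2.hconcat([a,b]))
E
```

```text
(no output)
```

View pics/w1b.png

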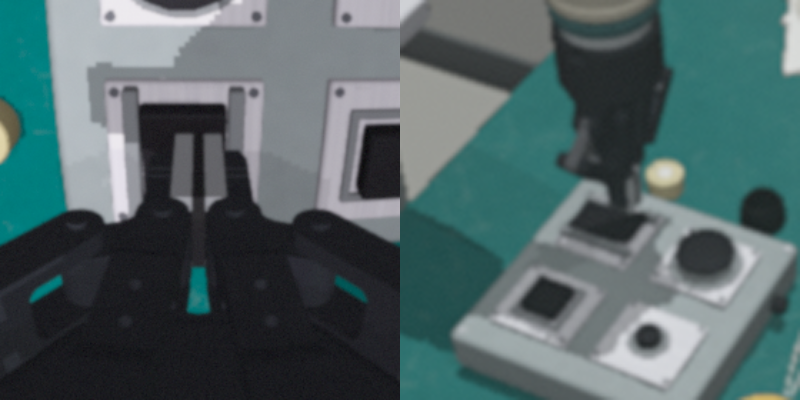

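The wrist view shows the paddle's far end standing up, with its end face at crop (183,107), so the raised end is confirmed. The fingers sit about 6 mm too far to -y (finger centre 199, paddle centre 183). I'll correct that and push.

Call:
{"name": "move_arm", "arguments": {
  "targets": "-1 0 -0.5 1 0 0 0;-1 0 0 1 0 0 0;-1 0 0 0.3 0 0 0;-1 0 0 0 0 0 0"
}}

```text
clock: 2.97
eef_pos: [515.4, -73.3, 61.5]
tool_rot: [-3.141, 0.001, -0.004]
force: [0.3, -0.5, 0.4]
width: -0.4
gripper_force: 0.0
```

Call:
{"name": "move_arm", "arguments": {
  "targets": "-1 0 0 0.3 0 0 0;-1 0 0 0.2 0 0 0;-1 0 0 0.2 0 0 0;-1 0 0 0 0 0 0"
}}

```text
clock: 3.3
eef_pos: [515.9, -73.8, 55.2]
tool_rot: [3.141, -0.0, -0.004]
force: [1.5, 0.2, 0.6]
width: -0.0
gripper_force: 0.4
```

Call:
{"name": "move_arm", "arguments": {
  "targets": "-1 0 0 0.1 0 0 0;-1 0 0 0.1 0 0 0;-1 0 0 0 0 0 0"
}}

```text
clock: 3.55
eef_pos: [516.0, -73.9, 53.4]
tool_rot: [3.141, -0.001, -0.005]
force: [2.6, -0.5, 1.0]
width: 0.1
gripper_force: 0.9
```

Call:
{"name": "move_arm", "arguments": {
  "targets": "-1 0 0 0.1 0 0 0;-1 0 0 0.1 0 0 0;-1 0 0 0 0 0 0"
}}

```text
clock: 3.8
eef_pos: [516.2, -73.9, 52.5]
tool_rot: [3.141, -0.001, -0.005]
force: [0.1, 0.2, 13.5]
width: 0.1
gripper_force: 6.7
```

The force jumped to 13.5 N at 52.5 mm, which is the stop. I'll lift, move to the square key and check both there.

Call:
{"name": "move_arm", "arguments": {
  "targets": "-1 0 0 -2 0 0 0;-1 0 0 -1.8 0 0 0;-1 -0.8 2.8 0 0 0 0;-1 -0.8 2.8 0 0 0 0;-1 -0.7 2.9 0.3 0 0 0"
}}

```text
clock: 4.22
eef_pos: [491.1, -158.8, 86.6]
tool_rot: [-3.141, 0.001, -0.002]
force: [0.2, -0.1, -0.6]
width: -0.1
gripper_force: 0.0
```

Call:
{"name": "move_arm", "arguments": {
  "targets": "-1 0 0 0.3 0 0 0;-1 0 0 0 0 0 0;-1 0 0 0 0 0 0"
}}

```text
clock: 4.47
eef_pos: [491.3, -158.0, 82.8]
tool_rot: [-3.14, 0.002, -0.005]
force: [-0.7, 0.1, 0.8]
width: 0.2
gripper_force: 0.0
```

```bash
python3 - <<'E'
from h import *
d=snap('wrist','w2');e=snap('side','s3')
a=cv2.resize(d['color'][200:480,120:400,::-1],(400,400));b=cv2.resize(e['color'][230:350,180:300,::-1],(400,400),interpolation=cv2.INTER_CUBIC)
cv2.imwrite('pics/w2b.png',cv2.hconcat([a,b]))
E
```

```text
(no output)
```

View pics/w2b.png

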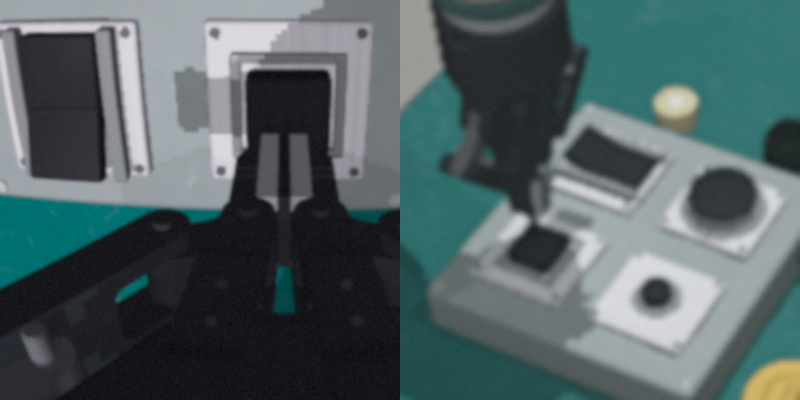

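The rocker is now tipped over: its far end is down and the near end lifted. The fingers are centred on the square key (285 against 289). Now I'll press it.

Call:
{"name": "move_arm", "arguments": {
  "targets": "-1 0.2 0.1 1.2 0 0 0;-1 0 0 1 0 0 0;-1 0 0 0.4 0 0 0;-1 0 0 0.3 0 0 0;-1 0 0 0.2 0 0 0"
}}

```text
clock: 4.98
eef_pos: [494.0, -158.8, 51.6]
tool_rot: [-3.141, 0.001, -0.003]
force: [0.7, 1.6, 3.1]
width: 0.0
gripper_force: 1.2
```

Call:
{"name": "move_arm", "arguments": {
  "targets": "-1 0 0 0.1 0 0 0;-1 0 0 0.1 0 0 0;-1 0 0 0 0 0 0;-1 0 0 0 0 0 0"
}}

```text
clock: 5.32
eef_pos: [494.2, -160.1, 50.4]
tool_rot: [3.141, -0.0, -0.005]
force: [0.2, 0.2, -0.1]
width: -0.0
gripper_force: 0.0
```

Call:
{"name": "move_arm", "arguments": {
  "targets": "-1 0 0 0.1 0 0 0;-1 0 0 0 0 0 0;-1 0 0 0 0 0 0"
}}

```text
clock: 5.57
eef_pos: [494.3, -160.2, 50.1]
tool_rot: [3.141, -0.001, -0.005]
force: [-1.2, 0.0, 7.7]
width: 0.1
gripper_force: 3.3
```

Call:
{"name": "move_arm", "arguments": {
  "targets": "-1 0 0 0.1 0 0 0;-1 0 0 0 0 0 0;-1 0 0 0 0 0 0"
}}

```text
clock: 5.82
eef_pos: [494.3, -160.2, 50.0]
tool_rot: [3.141, -0.001, -0.005]
force: [-2.8, 0.8, 16.5]
width: -0.2
gripper_force: 8.0
```

Key at its stop: 16.5 N at 50 mm. Now to the large button.

Call:
{"name": "move_arm", "arguments": {
  "targets": "-1 0 0 -2 0 0 0;-1 0 0 -2 0 0 0;-1 2.1 -2.1 0 0 0 0;-1 2.1 -2.1 0 0 0 0;-1 2.1 -2.1 0 0 0 0"
}}

```text
clock: 6.23
eef_pos: [558.4, -97.1, 89.1]
tool_rot: [3.141, -0.001, -0.006]
force: [0.1, -0.5, 0.2]
width: 0.1
gripper_force: 0.0
```

Call:
{"name": "move_arm", "arguments": {
  "targets": "-1 2.1 -2.2 0 0 0 0;-1 0 0 0.3 0 0 0;-1 0 0 0 0 0 0;-1 0 0 0 0 0 0"
}}

```text
clock: 6.57
eef_pos: [577.6, -75.8, 85.0]
tool_rot: [3.141, 0.002, -0.005]
force: [-0.4, -0.1, -0.0]
width: 0.0
gripper_force: 0.0
```

```bash
python3 - <<'E'
from h import *
d=snap('wrist','w3');e=snap('side','s4')
a=cv2.resize(d['color'][200:480,180:460,::-1],(400,400));b=cv2.resize(e['color'][230:350,180:300,::-1],(400,400),interpolation=cv2.INTER_CUBIC)
cv2.imwrite('pics/w3b.png',cv2.hconcat([a,b]))
E
```

```text
(no output)
```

View pics/w3b.png

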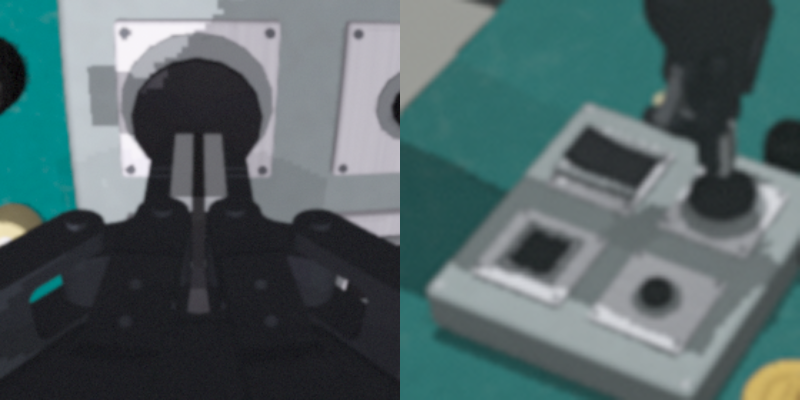

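The square key is flush, the rocker is over, the small key is still out, and the fingers are centred on the large button (199 against 197). I'll press.

Call:
{"name": "move_arm", "arguments": {
  "targets": "-1 0 0 1.2 0 0 0;-1 0 0 0.7 0 0 0;-1 0 0 0.4 0 0 0;-1 0 0 0.3 0 0 0;-1 0 0 0.2 0 0 0"
}}

```text
clock: 7.08
eef_pos: [577.7, -75.8, 56.9]
tool_rot: [3.141, 0.002, -0.005]
force: [-1.9, -1.4, 5.5]
width: 0.5
gripper_force: 2.8
```

Call:
{"name": "move_arm", "arguments": {
  "targets": "-1 0 0 0.1 0 0 0;-1 0 0 0.1 0 0 0;-1 0 0 0 0 0 0;-1 0 0 0 0 0 0"
}}

```text
clock: 7.42
eef_pos: [577.7, -75.9, 55.8]
tool_rot: [3.141, 0.001, -0.005]
force: [-3.5, -1.9, 6.4]
width: 0.1
gripper_force: 3.8
```

Call:
{"name": "move_arm", "arguments": {
  "targets": "-1 0 0 0.1 0 0 0;-1 0 0 0.05 0 0 0;-1 0 0 0 0 0 0;-1 0 0 0 0 0 0"
}}

```text
clock: 7.75
eef_pos: [577.7, -75.9, 55.6]
tool_rot: [3.141, 0.001, -0.005]
force: [-6.6, -1.8, 17.7]
width: -0.2
gripper_force: 8.9
```

Call:
{"name": "move_arm", "arguments": {
  "targets": "-1 0 0 0 0 0 0;-1 0 0 0 0 0 0;-1 0 0 0 0 0 0"
}}

```text
clock: 8.0
eef_pos: [577.7, -75.9, 55.6]
tool_rot: [3.141, 0.001, -0.005]
force: [-5.7, -1.8, 17.3]
width: 0.4
gripper_force: 8.9
```

```bash
python3 -c "
from h import *
print(read_state()['force'],read_state()['eef_pos']); print(order.finish_job())"
```

```text
[-5.73303762 -1.75450339 17.31007599] [577.71854817 -75.89235637  55.59430121]
the job is handed in; nothing more can be done
None
```

I tipped the rocker fully over, pushed the square key in to its stop, and handed in the job at 8.0 s holding the large button at its stop with about 17 N; the small key was not pressed and nothing else on the bench was touched.

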